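# Lock a telescopic leg at its length mark

## Task

Draw the sliding leg out of its stand against its return spring, with the cam lever still open, until the pointer on its cross bar lines up with the pointer clip on the rule. Hold it there while you squeeze the cam lever shut flat against the leg, and finish still gripping leg and lever: do not let go, because the spring would pull the leg back. Do not shift the pointer clip or the things lying around.

Things in the scene. Friction and masses are not known exactly. Their poses are not given: they have to be found in the camera images.
- stand: Fixed grey plate (10 mm) with an end clamp 72 mm high that holds the fixed inner tube of a telescopic leg. Origin on the work surface below the tube; y runs along the tube, the way the leg draws out; x points away from the rule; z up. Plate: x -90 to 46, y -120 to 165 mm; clamp y -115 to -85 mm; tube axis x 0, z 55 mm; rule along x -75 mm. Yaw within 0.35 rad.
- leg_slide (a joint): How far the leg is drawn out along the stand's +y, m: 0 fully in (at the start, held there by the spring), at most 0.10. The spring pulls back with 2 N at 0, rising to 4.5 N at 0.10; let go, the leg runs back. The pointers line up when this equals mark_clip.
- mark_clip (a joint): Place of the pointer clip along the rule, m (0.045 to 0.085), same direction and zero as leg_slide. Stiff; must stay where it is.
- cam_lever (a joint): Angle of the cam lever, rad: 0 open (standing off the leg by 0.5 rad; starts between 0 and 0.06), 0.5 shut (flat along the leg's side). Stays where it is left; about 4 N of finger force near the bar moves it.
- leg_grip (a point): Where to grip: 12 mm behind the cross bar's rear face, half-way up the leg, midway across leg + shut lever (together 30 mm wide, stand x -19 to 11 mm); at stand x -4, y -12, z 55 mm with the leg in; moves with it.
- leg_sleeve (a point): The leg itself: aluminium square sleeve 22 x 22 mm (z 44 to 66), reaching 60 mm behind the cross bar's rear face (black 28 mm collar on that end) and 70 mm before it, then a rubber foot 36 mm across. This point lies on its axis in the plane of the bar's rear face.
- bar_rear (a point): Middle of the rear face of the dark cross bar fixed on the leg: bar 96 mm wide (stand x -52 to 44), 10 mm thick along y, z 40 to 74 mm; at y 0 with the leg in. Open fingers lowered astride leg and lever just behind the bar can push it along +y; closing them across x there squeezes lever and leg together.
- leg_index (a point): Tip of the upright steel pointer blade at the rule-side end of the cross bar (blade 3 mm thick, z 22 to 62 mm); at stand x -60, z 28 mm, and y 5 mm with the leg in.
- mark_tip (a point): Tip of the pointer blade on the small dark clip on the rule (clip 26 x 14 mm, its top 30 mm above the work surface, blade 3 mm thick); at stand x -63, z 28 mm. Lined up: both tips at the same y of the stand.
- lever_tip (a point): Free end of the steel cam lever on the leg's rule side: flat bar 7 mm thick, 18 mm high (z 46 to 64), 50 mm long, on an upright hinge at the cross bar (stand x -15.5, y 3 mm with the leg in), reaching back along the leg. Open, its outer face is at x -32 mm 20 mm behind the bar's rear face, x -36 mm 28 mm behind it; shut, x -19 mm.
- flux_tin: Bystander: round tin, green lid, 62 mm across, 34 mm high, standing beside the stand; leave alone. Origin under its centre.
- plug_brass: Bystander: small pipe plug with a square head, 27 x 27 x 25 mm; leave alone. Origin under its centre.
- nipple_brass: Bystander: double-threaded pipe nipple, 25 x 34 x 29 mm; leave alone. Origin under its centre.
- service_tap: Bystander: small service tap, 21 x 44 x 33 mm; leave alone. Origin under its centre.
- tape_measure: Bystander: tape measure in its case, 38 x 90 x 65 mm, standing between the stand and the open red toolbox at the right (up to 0.28 m high, right of y = -0.30: pass over it or round it); leave alone. Origin under its centre.
- pliers: Bystander: pump pliers with blue grips, 48 x 213 x 19 mm, lying at the back, before the pot; leave alone. Origin under its centre.

How it is judged:
By the outcome, as a careful person would: the job done as asked, in the order asked, and still so for the second after the job is handed in, while the arm keeps its last pose, push and grip.
It also fails if it takes over 40 s, if anything falls off the work surface, if the arm or the gripper's body presses on something with over 40 N, if the wrist force passes 120 N, or if a joint passes its speed limit or range.

## Robot

A 6-joint arm with a two-finger parallel gripper is mounted at the origin on a cart in front of the work surface, level with it; the furniture and walls round the work are solid. World frame = base frame: x ahead of the robot, y to its left, z up, the work surface at z = 0. Lengths are in m, angles in rad, forces in N, time in s.
With the tool pointing down it reaches from about 0.275 to 0.75 m from the base axis. Payload 10.2 kg.
Tool frame: the origin (TCP) lies midway between the tips of the shut fingers; the grasp point (between the pads) lies 19 mm behind it; x points along the fingers, y is the direction in which the jaws open and shut, and the axes are right-handed (so a half turn about x gives the same grasp; the last joint's range is limited). The gripper opens to 85 mm and grips with 20 to 120 N. Pads are 22 mm wide; open, the fingers measure 114 mm over their backs; the gripper's body (76 mm by 85 mm) begins 54 mm behind the grasp point. The pads swing forward as they close: fully open they stand 13 mm farther back than shut.
Start: joints at [-1.335, 0.313, 1.498, -0, 1.331, -0.223], TCP at [0.232, -0.471, 0.231] pointing down, gripper open.
Joint ranges: [-2.94, 2.94], [-0.97, 2.17], [0.19, 2.56], [-1.23, 4.37], [0.02, 3.11], [-2.88, 2.88]. Speed limits (rad/s): [2.39, 2.39, 3.01, 3.14, 3.14, 3.14].

## Interface

Orientations are given as a unit quaternion [w, x, y, z].
In Python, from plant import arm gives the robot as it stands.
- The arm moves only by the shell command python3 -m handwheel 'ROWS' [FORCE]. ROWS is JSON, a list of rows, each a list of 5 numbers: the shift along the world's x, y, z in cm, then the turn about the world's z in degrees, then the finger opening in cm, from 0 to 8.54. A call has 1 to 12 rows; each row is the pose to reach, as a shift and turn from the pose measured when the call began; what a row does not reach only later rows make up. A row lasts 1/8 s, in which the tool goes at most 62.5 mm and 10.7 degrees, less where a joint would pass 70% of its speed; a pose out of reach is approached as far as the arm can. A call with a gripper value outside its range is refused whole. The fingers move at their own pace and stop on an object; FORCE is the grip in N (left out, the last holds). Time passes only in rows, so rows that repeat a pose let the fingers close. It gives the time, the measured TCP pose, the force and the opening at its end, in the units of the state.
- arm.get_state(): the state, without advancing time (a new reading comes with each control period).
- arm.get_image(name): name is "scene" or "top" or "wrist"; returns the picture (480x640x3 uint8, blue, green, red); there is no depth.
- arm.camera_info(name): a dict with "fx", "fy", "cx", "cy" (pixels), "k1" (the pictures are not rectified: a ray, as slopes to the right and down, at radius r is drawn at 1 + k1 r^2 times it, then the intrinsics apply), "world_from_camera" (4x4, takes a point from camera to world coordinates). Camera axes: x right, y down, z forward; pixel columns grow to the right and rows downward; lengths in m; the calibration is good to about 2 mm. A picture is of the moment at which its call begins: read the wrist's pose just before it. camera_info takes no time and is no camera call; for the wrist camera it gives the pose at the moment of the call.
- arm.sign_off(): hands the job in, once; it reports no verdict.
The state is a dict: "time_s": time; "joint_positions": joint angles; "joint_velocities": joint speeds; "effort": joint torques, N m; "tcp_pos": TCP position; "eef_rot": TCP orientation; "force": force on the tool from outside, world axes, zero at the start; "wrist_torque": the same for the moment, N m; "width": finger opening in m.
Only numpy, scipy, OpenCV 4.12 (cv2) and the standard library are available. Lean on these libraries where they do the work, as an engineer would, in place of code of your own. Each camera call takes 0.05 s, during which the arm holds its last target. There are 200 camera calls.

## Working session

There is one attempt and no reset: what is moved stays moved. The work goes in short steps, Python scripts to look and compute and a shell command to move; the robot and the scene stay as the last step left them, time stands still between calls to the robot, and variables do not carry over. Pictures are saved under pics/ and viewed, about 8 in all and at most 12, crops included, and the job is handed in when it is done.

```bash
mkdir -p pics
cat > h.py <<'E'
import numpy as np, cv2
from plant import arm
def ray(ci,u,v):
    x=(u-ci['cx'])/ci['fx'];y=(v-ci['cy'])/ci['fy'];a,b=x,y
    for _ in range(20):
        s=1+ci['k1']*(a*a+b*b);a,b=x/s,y/s
    T=np.array(ci['world_from_camera']);return T[:3,3],T[:3,:3]@np.array([a,b,1])
def at(ci,u,v,z):
    o,d=ray(ci,u,v);return o+d*(z-o[2])/d[2]
def px(ci,p):
    T=np.array(ci['world_from_camera']);q=T[:3,:3].T@(np.array(p)-T[:3,3]);a,b=q[:2]/q[2]
    s=1+ci['k1']*(a*a+b*b);return np.array([ci['fx']*a*s+ci['cx'],ci['fy']*b*s+ci['cy']])
E
python3 - <<'E'
from h import *
s=arm.get_state();print(s['tcp_pos'],s['eef_rot'],s['width'],s['time_s'])
for n in ['top','scene']:
    cv2.imwrite(f'pics/{n}1.png',arm.get_image(n));c=arm.camera_info(n);print(n,c)
E
```

```text
[ 0.23246157 -0.47042783  0.23072075] [ 0.16032827  0.6885866   0.16128062 -0.68857236] 0.08480754753049208 0.0
top {'fx': 596.5372288041157, 'fy': 596.5372288041157, 'cx': 318.51576317195, 'cy': 235.231450015166, 'k1': 0.024230684995190294, 'world_from_camera': array([[-0.00387277, -0.99267521,  0.12075154,  0.48144509],
       [-0.99993794,  0.00510555,  0.00990152, -0.09729704],
       [-0.0104455 , -0.12070571, -0.99263338,  0.9671769 ],
       [ 0.        ,  0.        ,  0.        ,  1.        ]])}
scene {'fx': 566.8495015635796, 'fy': 566.8495015635796, 'cx': 324.25680702430304, 'cy': 245.18856365886023, 'k1': -0.11364386745355891, 'world_from_camera': array([[-0.78473761, -0.364349  ,  0.50143463,  0.17159589],
       [-0.61959784,  0.48316446, -0.6185876 ,  0.44598592],
       [-0.01689361, -0.79611677, -0.60490718,  0.56729519],
       [ 0.        ,  0.        ,  0.        ,  1.        ]])}
```

View pics/top1.png

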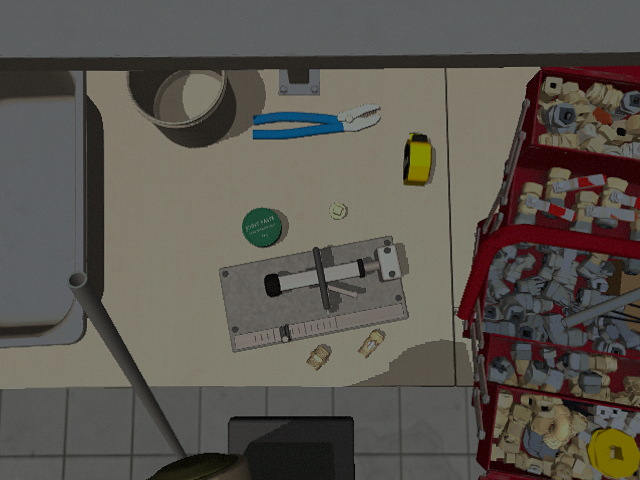

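View pics/scene1.png

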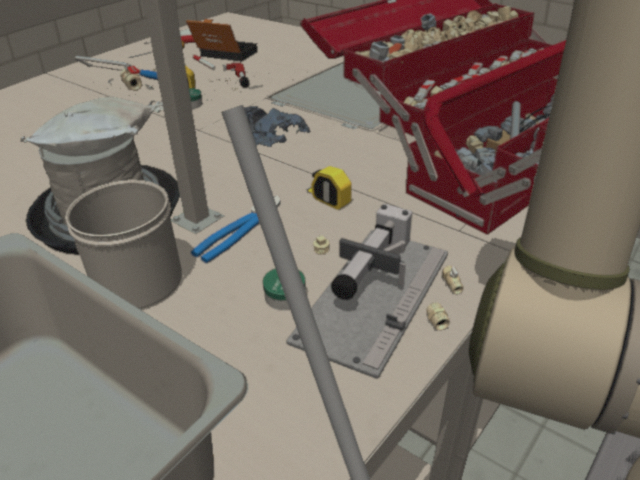

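The top view shows the plate with corners at about (220,268), (391,237), (409,318) and (234,352). The cross bar is at (321,278), the clip at (286,333) and the open lever at (342,291). I'll enlarge it.

Run:
```python
from h import *
im=cv2.imread('pics/top1.png')[225:360,210:415]
cv2.imwrite('pics/crop1.png',cv2.resize(im,None,fx=3.9,fy=3.9,interpolation=cv2.INTER_CUBIC))
```

```text
(no output)
```

View pics/crop1.png

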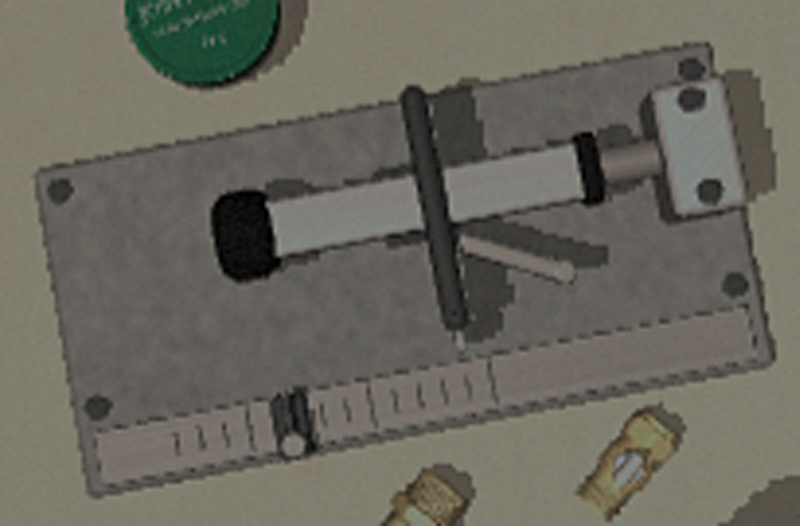

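```bash
cat > fit.py <<'E'
from h import *
c=arm.camera_info('top')
P=[((38,172),(.046,.165)),((711,44),(.046,-.12)),((773,362),(-.09,-.12)),((92,495),(-.09,.165))]
full=lambda q:(q[0]/3.9+210,q[1]/3.9+225)
W=np.array([at(c,*full(q),.01)[:2] for q,_ in P]);S=np.array([s for _,s in P])
mw,ms=W.mean(0),S.mean(0);a,b=S-ms,W-mw
th=np.arctan2((a[:,0]*b[:,1]-a[:,1]*b[:,0]).sum(),(a*b).sum())
R=np.array([[np.cos(th),-np.sin(th)],[np.sin(th),np.cos(th)]]);t=mw-R@ms
tow=lambda x,y:R@np.array([x,y])+t
tos=lambda w:R.T@(np.array(w)[:2]-t)
E
python3 - <<'E'
from fit import *
print('yaw',np.degrees(th),'t',t,'res mm',(W-(a@R.T+mw))*1e3)
for n,q,z in [('leg bar rear top',(447,200),.066),('index',(460,342),.062),('clip',(293,420),.03),('clipblade',(297,398),.03)]:
    print(n,tos(at(c,*full(q),z))*1e3)
for y in (-.02,-.012,.04,.06): print(y,tow(-.004,y))
print(arm.camera_info('wrist'))
from scipy.spatial.transform import Rotation as Ro
s=arm.get_state();q=s['eef_rot'];print(Ro.from_quat(q[1:]+q[:1] if isinstance(q,list) else np.r_[q[1:],q[0]]).as_matrix())
E
```

```text
yaw 10.533042215498307 t [ 0.53014739 -0.09759794] res mm [[-1.34064882 -1.83627066]
 [-1.74503997  0.36204689]
 [ 1.63008138  2.56726497]
 [ 1.45560741 -1.0930412 ]]
leg bar rear top [-1.43615689  0.60019519]
index [-55.88389427   5.9119221 ]
clip [-73.96438845  76.86345311]
clipblade [-65.75696688  73.74516007]
-0.02 [ 0.52987085 -0.11799214]
-0.012 [ 0.52840842 -0.11012694]
0.04 [ 0.51890269 -0.05900316]
0.06 [ 0.51524664 -0.03934017]
{'fx': 336.37499245049025, 'fy': 336.37499245049025, 'cx': 319.61673885580205, 'cy': 239.93012212426618, 'k1': 0.004915404495486356, 'world_from_camera': array([[ 4.41701363e-01, -8.60329612e-01, -2.54426539e-01,
         2.97021971e-01],
       [-8.97161794e-01, -4.23816569e-01, -1.24419579e-01,
        -4.39133530e-01],
       [-7.88335087e-04,  2.83218068e-01, -9.59055215e-01,
         3.73645996e-01],
       [ 0.00000000e+00,  0.00000000e+00,  0.00000000e+00,
         1.00000000e+00]])}
[[-2.96900964e-04  4.42856305e-01 -8.96592552e-01]
 [ 1.15815782e-03 -8.96591838e-01 -4.42856336e-01]
 [-9.99999285e-01 -1.16988015e-03 -2.46698513e-04]]
```

```bash
python3 -m handwheel '[[0,6,3,10,8.5],[1,12,4,20,8.5],[4,17,4,30,8.5],[8,21,4,40,8.5],[12,25,3,50,8.5],[16,28,2,60,8.5],[20,31,0,70,8.5],[24,33.5,-2,74.2,8.5],[28,36,-4,74.2,8.5],[29.8,36.5,-5,74.2,8.5],[29.8,36.5,-5,74.2,8.5],[29.8,36.5,-5,74.2,8.5]]' 40
python3 - <<'E'
from fit import *
s=arm.get_state();print(s['tcp_pos'],tos(s['tcp_pos']),s['joint_positions'],s['time_s'])
c2=arm.camera_info('wrist');im=arm.get_image('wrist');cv2.imwrite('pics/w1.png',im)
import json;json.dump({k:np.array(v).tolist() for k,v in c2.items()},open('w1.json','w'))
for x,y,z in [(-.06,.005,.062),(-.063,.075,.03),(0,0,.074),(-.004,-.012,.055)]: print((x,y,z),px(c2,[*tow(x,y),z]))
E
```

```text
time_s: 1.6
tcp_pos: [0.53, -0.1058, 0.1811]
eef_rot: [0.543, 0.452, 0.544, -0.453]
force: [0.1, -0.1, 0.0]
width: 0.0851
[ 0.52996454 -0.10579995  0.18112059] [-0.00167912 -0.00803038] [-4.13683088e-01  3.90314232e-01  1.52446983e+00 -5.73303580e-04
  1.22783884e+00 -5.96176886e-01] 1.6
(-0.06, 0.005, 0.062) [246.82590011 217.37342821]
(-0.063, 0.075, 0.03) [245.81711079 126.21988635]
(0, 0, 0.074) [322.27320067 227.0216973 ]
(-0.004, -0.012, 0.055) [317.30915959 235.39471313]
```

View pics/w1.png

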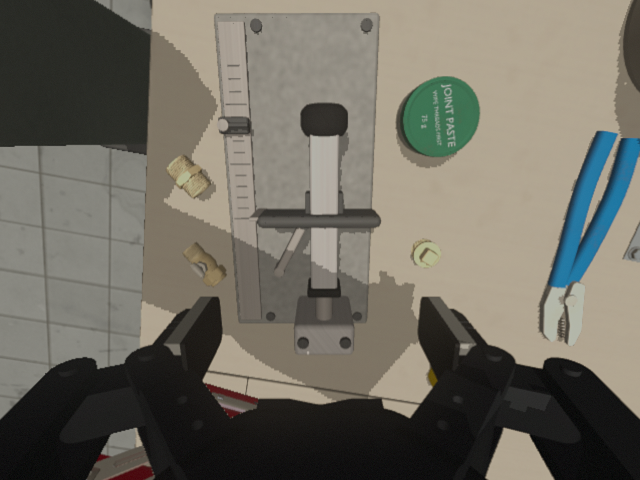

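The wrist view shows the leg axis at column ~324, the bar at rows 209–227, the clip at (235,125) and the lever tip at (280,270). This agrees with the fit, and I'll enlarge it for the clip and pointer.

Run:
```python
import cv2
im=cv2.imread('pics/w1.png')[95:245,205:400]
cv2.imwrite('pics/crop2.png',cv2.resize(im,None,fx=4,fy=4,interpolation=cv2.INTER_CUBIC))
```

```text
(no output)
```

View pics/crop2.png

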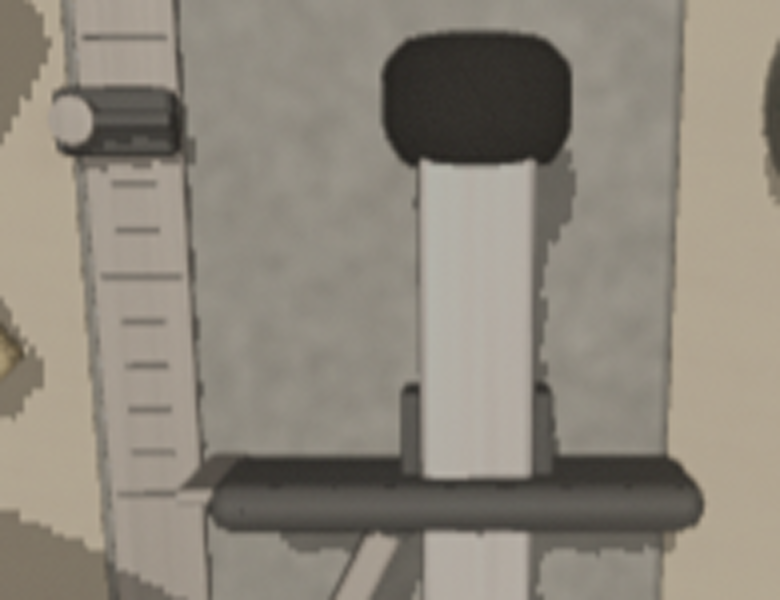

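The crop shows rule ticks, long at rows 494, 276 and 37 (0, 50 and 100 mm). The clip spans rows 88–157 and the leg pointer is at (185–205, 490).

Run:
```python
from fit import *
c2=arm.camera_info('wrist')
f=lambda q:(q[0]/4+205,q[1]/4+95)
for n,q,z in [('t0',(145,494),.0105),('t50',(142,276),.0105),('t100',(125,37),.0105),('clipfar',(115,88),.028),('clipnear',(120,157),.02),('cliptop centre',(130,122),.03),('idx tip',(188,492),.028),('idx tip62',(212,495),.062),('legL',(422,480),.066),('legR',(532,480),.066),('bar rear bottom',(470,530),.05),('legfootL',(420,165),.066),('legfootR',(535,165),.066),('plate L',(110,600),.01),('plateR',(685,0),.01),('plateR2',(660,600),.01)]:
    print(n,(tos(at(c2,*f(q),z))*1e3).round(1))
```

```text
t0 [-76.8  -7.8]
t50 [-74.  43.]
t100 [-74.1  93.7]
clipfar [-72.9  82.2]
clipnear [-74.8  68.7]
cliptop centre [-69.8  75.4]
idx tip [-62.9  -3.4]
idx tip62 [-51.2   3.7]
legL [-9.1  7.5]
legR [12.4  7.4]
bar rear bottom [ 0.4 -6.8]
legfootL [-8.9 66.4]
legfootR [12.2 66.3]
plate L [-87.4 -34.4]
plateR [ 47.1 100.8]
plateR2 [ 47.2 -34.8]
```

```bash
python3 -m handwheel '[[0.17,-1.29,-3,0,8.5],[0.17,-1.29,-7,0,8.5],[0.17,-1.29,-11,0,8.5],[0.17,-1.29,-13,0,8.5],[0.17,-1.29,-14.7,0,8.5],[0.17,-1.29,-14.7,0,7.4],[0.17,-1.29,-14.7,0,7.4]]'
python3 - <<'E'
from fit import *
s=arm.get_state();print(s['tcp_pos'],tos(s['tcp_pos']),s['force'],s['time_s'])
cv2.imwrite('pics/w2.png',arm.get_image('wrist'))
E
```

```text
time_s: 2.52
tcp_pos: [0.5321, -0.1192, 0.0354]
eef_rot: [0.544, 0.452, 0.543, -0.453]
force: [-0.1, 0.6, 0.1]
width: 0.0738
[ 0.53213514 -0.11920566  0.03538386] [-0.00199569 -0.021607  ] [-0.13449249  0.55632605  0.05550036] 2.525
```

View pics/w2.png

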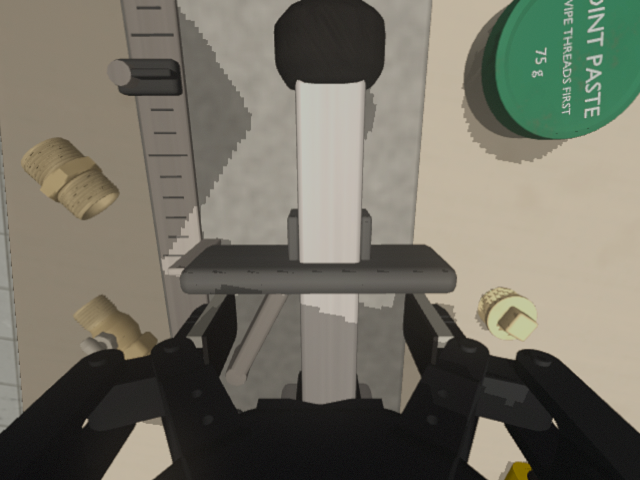

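The fingers stand astride leg and lever behind the bar. The leg axis is at column 331 and the gripper centre at ~320, which is the wanted 4 mm offset. Next I draw the leg.

```bash
python3 -m handwheel '[[-0.18,1.0,-0.1,0,7.4],[-0.37,2.0,-0.1,0,7.4],[-0.55,3.0,-0.1,0,7.4],[-0.74,4.0,-0.1,0,7.4],[-0.92,5.0,-0.1,0,7.4],[-1.11,6.0,-0.1,0,7.4],[-1.24,6.7,-0.1,0,7.4],[-1.24,6.7,-0.1,0,7.4],[-1.24,6.7,-0.1,0,7.4]]'
python3 - <<'E'
from fit import *
s=arm.get_state();print(s['tcp_pos'],tos(s['tcp_pos']),s['force'],s['time_s'])
im=arm.get_image('wrist');cv2.imwrite('pics/w3.png',im)
import json;json.dump({k:np.array(v).tolist() for k,v in arm.camera_info('wrist').items()},open('w3.json','w'))
cv2.imwrite('pics/w3c.png',cv2.resize(im[150:350,80:346],None,fx=3,fy=3,interpolation=cv2.INTER_CUBIC))
E
```

```text
time_s: 3.7
tcp_pos: [0.5197, -0.0522, 0.0343]
eef_rot: [0.544, 0.452, 0.543, -0.453]
force: [1.4, -1.8, 2.2]
width: 0.074
[ 0.51973521 -0.05221029  0.03431487] [-0.00193975  0.04652622] [ 1.37847752 -1.75347094  2.23018746] 3.7
```

View pics/w3c.png

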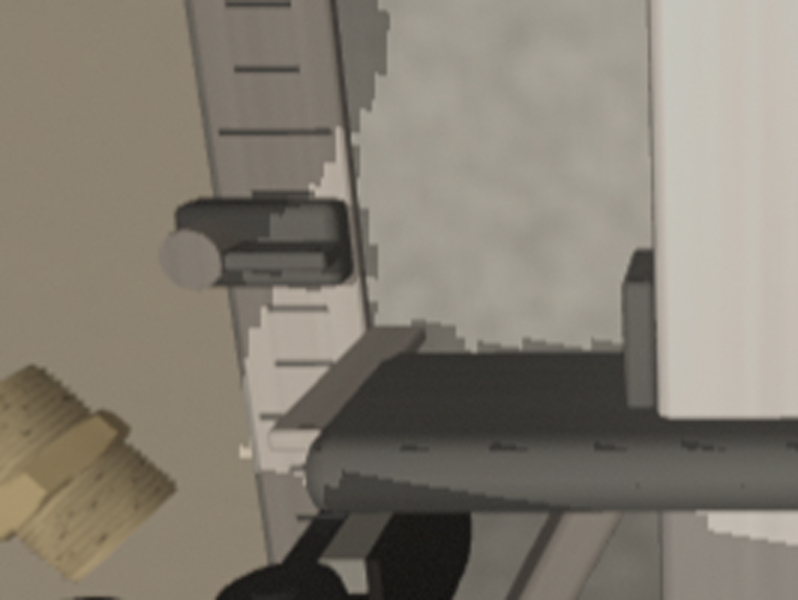

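```bash
cat > m3.py <<'E'
from fit import *
import json,sys
c3=json.load(open('w3.json'));f=lambda q:(q[0]/3+80,q[1]/3+150)
for n,q,z in [('idx bottom front z22',(390,330),.022),('idx bottom R',(425,332),.022),('idx top L front',(272,432),.062),('idx top L rear',(270,447),.062),('clip blade far edge',(300,247),.030),('clip blade near',(300,271),.030),('clipblade mid',(300,256),.030),('clip body far top',(260,200),.026),('clip body near bot',(280,286),.012),('bar front bottom',(500,352),.04),('bar top front',(500,447),.074)]:
    print(n,(tos(at(c3,*f(q),z))*1e3+[-1.6,3]).round(1))
E
python3 m3.py
python3 - <<'E'
import cv2
im=cv2.imread('pics/w3.png')[205:275,125:230]
cv2.imwrite('pics/w3d.png',cv2.resize(im,None,fx=7.5,fy=7.5,interpolation=cv2.INTER_CUBIC))
E
```

```text
idx bottom front z22 [-57.4  65.2]
idx bottom R [-51.7  64.8]
idx top L front [-59.5  66.2]
idx top L rear [-60.   64.2]
clip blade far edge [-66.9  81.4]
clip blade near [-67.3  77.6]
clipblade mid [-67.  80.]
clip body far top [-73.8  87.8]
clip body near bot [-78.9  69.6]
bar front bottom [-35.5  68.2]
bar top front [-28.4  70. ]
```

View pics/w3d.png

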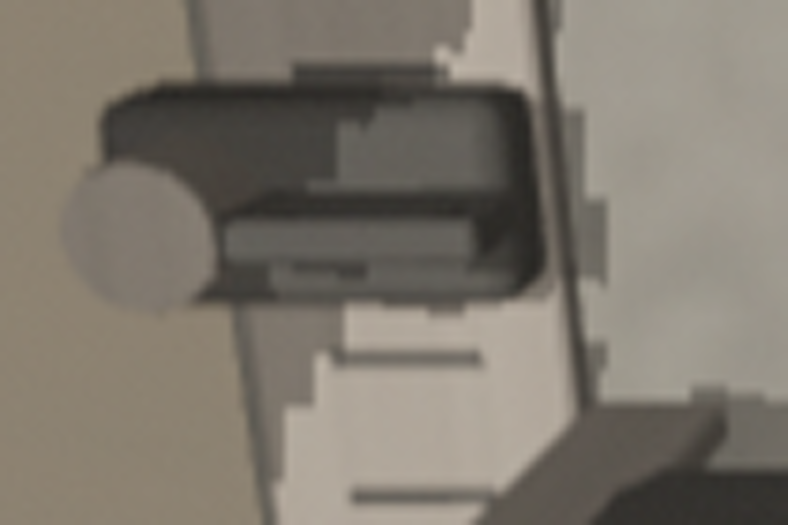

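The clip blade's top face spans rows 215–265 in this crop (about y 79 mm). The leg pointer is at about y 64.7 mm, so there are about 14 mm to go. I'll draw 13 mm more and look again.

```bash
python3 -m handwheel '[[-0.12,0.64,0,0,7.4],[-0.24,1.28,0,0,7.4],[-0.24,1.28,0,0,7.4],[-0.24,1.28,0,0,7.4]]'
python3 - <<'E'
from fit import *
s=arm.get_state();print(s['tcp_pos'],tos(s['tcp_pos']),s['force'],s['time_s'])
im=arm.get_image('wrist');cv2.imwrite('pics/w4.png',im)
import json;json.dump({k:np.array(v).tolist() for k,v in arm.camera_info('wrist').items()},open('w4.json','w'))
cv2.imwrite('pics/w4c.png',cv2.resize(im[215:325,110:250],None,fx=5.4,fy=5.4,interpolation=cv2.INTER_CUBIC))
E
```

```text
time_s: 4.25
tcp_pos: [0.5173, -0.0394, 0.0343]
eef_rot: [0.544, 0.452, 0.543, -0.453]
force: [1.5, -2.9, 2.1]
width: 0.074
[ 0.51734427 -0.03942656  0.03429985] [-0.00195351  0.05953161] [ 1.51225486 -2.92358307  2.12085626] 4.25
```

View pics/w4c.png

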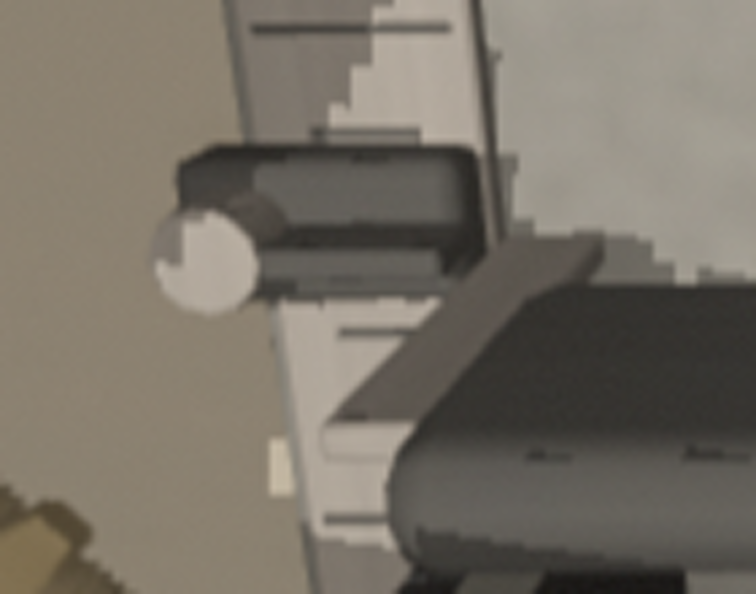

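Run:
```python
from fit import *
import json
A=json.load(open('w3.json'));B=json.load(open('w4.json'))
def tri(p,q):
    o1,d1=ray(A,*p);o2,d2=ray(B,*q)
    k=np.linalg.lstsq(np.c_[d1,-d2],o2-o1,rcond=None)[0]
    m=(o1+d1*k[0]+o2+d2*k[1])/2;return (tos(m)*1e3+[-1.6,3]).round(1),(m[2]*1e3).round(1)
F=lambda q:(q[0]/7.5+125,q[1]/7.5+205);G=lambda q:(q[0]/5.4+110,q[1]/5.4+215)
print('blade front top R',tri(F((478,215)),G((443,247))))
print('blade rear top R',tri(F((478,265)),G((443,283))))
print('body far R',tri(F((520,88)),G((470,147))))
for z in(.026,.028,.030):
  print(z,'clip',tos(at(B,*G((443,247)),z))*1e3+[-1.6,3])
print('idx top front',tos(at(B,*G((335,420)),.062))*1e3+[-1.6,3],'idx bot front',tos(at(B,*G((500,237)),.022))*1e3+[-1.6,3])
```

```text
blade front top R (array([-62.9,  80.8]), np.float64(30.1))
blade rear top R (array([-62.6,  78.2]), np.float64(31.9))
body far R (array([-65. ,  85.5]), np.float64(15.9))
0.026 clip [-64.58331454  79.31421443]
0.028 clip [-63.77735762  80.04249155]
0.03 clip [-62.97140069  80.77076867]
idx top front [-58.94619579  79.73433812] idx bot front [-60.93991289  78.79895353]
```

```bash
python3 -m handwheel '[[-0.03,0.16,0,0,7.4],[-0.03,0.16,0,0,7.4],[-0.03,0.16,0,0,7.4]]'
python3 - <<'E'
from fit import *
s=arm.get_state();print(s['tcp_pos'],tos(s['tcp_pos']),s['force'],s['time_s'])
im=arm.get_image('wrist');cv2.imwrite('pics/w5.png',im)
import json;json.dump({k:np.array(v).tolist() for k,v in arm.camera_info('wrist').items()},open('w5.json','w'))
cv2.imwrite('pics/w5c.png',cv2.resize(im[230:310,120:226],None,fx=7.5,fy=7.5,interpolation=cv2.INTER_CUBIC))
E
```

```text
time_s: 4.68
tcp_pos: [0.5171, -0.0379, 0.0343]
eef_rot: [0.544, 0.453, 0.543, -0.453]
force: [1.8, -4.4, 3.1]
width: 0.0741
[ 0.51705892 -0.0379043   0.03430837] [-0.00195578  0.06108038] [ 1.79182613 -4.3588948   3.09111698] 4.675
```

View pics/w5c.png

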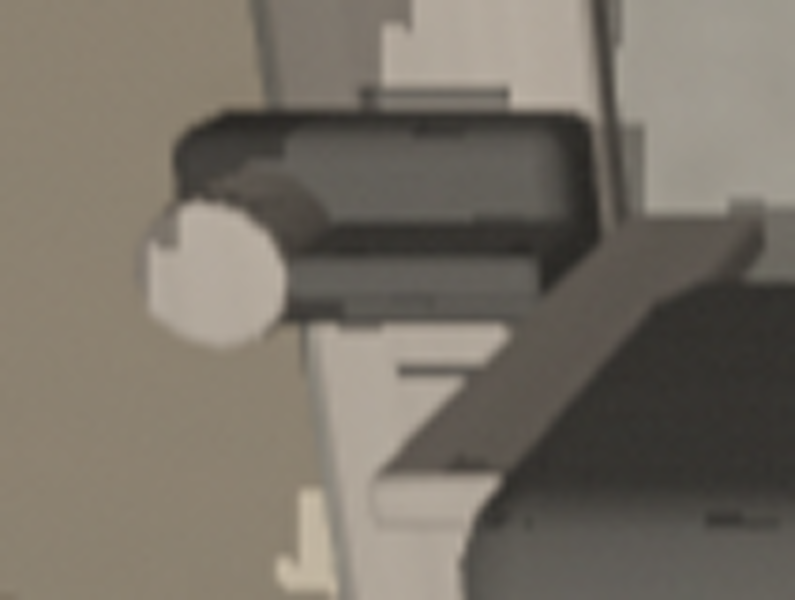

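Pointer and clip blade front edges both sit at row ~255 for z = 30 mm, so they line up. Now I close the lever.

```bash
python3 -m handwheel '[[0,0,0,0,5],[0,0,0,0,4],[0,0,0,0,3],[0,0,0,0,2],[0,0,0,0,2],[0,0,0,0,2],[0,0,0,0,2],[0,0,0,0,2]]' 50
python3 - <<'E'
from fit import *
s=arm.get_state();print(s['tcp_pos'],tos(s['tcp_pos']),s['force'],s['time_s'],s['width'])
im=arm.get_image('wrist');cv2.imwrite('pics/w6.png',im)
cv2.imwrite('pics/w6c.png',cv2.resize(im[230:430,120:386],None,fx=3,fy=3,interpolation=cv2.INTER_CUBIC))
E
```

```text
time_s: 5.72
tcp_pos: [0.5165, -0.038, 0.0345]
eef_rot: [0.544, 0.452, 0.544, -0.453]
force: [-3.6, -4.9, 8.1]
width: 0.0293
[ 0.51654248 -0.03797114  0.03451625] [-0.00247573  0.06110908] [-3.58972811 -4.90793449  8.05928123] 5.725 0.02931127841396897
```

View pics/w6c.png

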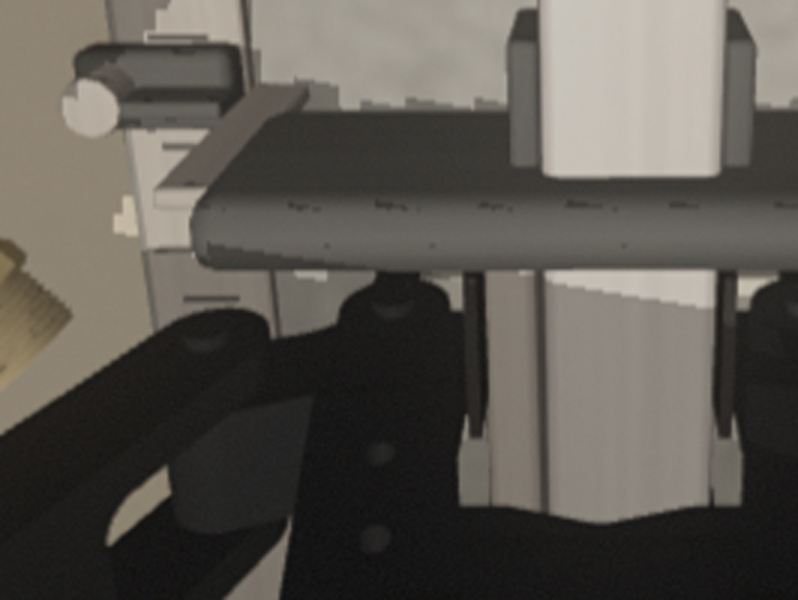

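The lever is flat against the leg (fingers at 29.3 mm), and the pointer's position relative to the clip is unchanged from the aligned picture. Handing in.

```bash
python3 -c "
from plant import arm
arm.sign_off();s=arm.get_state();print(s['time_s'],s['width'],s['force'])"
```

```text
the job is handed in; nothing more can be done
the job is handed in; nothing more can be done
```

I drew the leg out about 76 mm with the lever open, until its pointer lined up with the clip. I then squeezed the lever shut with 50 N and handed the job in at about 5.8 s, still gripping both.

**Alignment:** before closing, the front edges of the two pointer blades matched in the enlarged wrist picture, to about 0.5 mm. After closing, both pointers sat at the same pixels to within about 1.5 px, and the gripper had moved less than 1 mm.

**Lever:** the fingers stopped at 29.3 mm, against the 30 mm of leg plus shut lever. The picture shows the lever flat along the leg.

**Forces:** the readings I took stayed below about 10 N. I saw no contact with the clip or the things lying around.

**Disagreement:** the top and wrist cameras differed by about 3 mm on where the stand is. I set the alignment from the wrist pictures alone, where both pointers show together. My state reading after hand-in was refused, so the last second is unchecked.

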